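# Clamp a block in a cam-lever jig with a fingertip

## Robot

A 6-joint arm with a two-finger parallel gripper is mounted at the origin on the work surface; the furniture and walls round the work are solid. World frame = base frame: x ahead of the robot, y to its left, z up, the work surface at z = 0. Lengths are in mm, angles in rad, forces in N, time in s.
With the tool pointing down it reaches from about 275 to 1000 mm from the base axis. Payload 8.4 kg.
Tool frame: the origin (TCP) lies between the finger pads; the fingertips stand 22 mm ahead of it and the grasp point (between the pads) lies 3 mm ahead of it; z points along the fingers, y is the line along which they close (so a half turn about z gives the same grasp; the last joint's range is limited). The gripper opens to 85 mm and grips with 20 to 120 N. Pads are 22 mm wide; open, the fingers measure 114 mm over their backs; the gripper's body (76 mm by 85 mm) begins 54 mm behind the grasp point. The pads swing forward as they close: fully open they stand 13 mm farther back than shut.
Start: joints at [-1.213, 0.353, 1.633, -0, 1.155, -0.002], TCP at [220.053, -584.982, 230.381] pointing down, gripper open.
Joint ranges: [-2.63, 2.63], [-0.92, 2.1], [0.06, 2.66], [-1.3, 4.44], [0, 2.69], [-3.02, 3.02]. Speed limits (rad/s): [2.22, 2.22, 2.79, 3.14, 3.14, 3.14].

## Interface

Orientations are given as [roll, pitch, yaw] about the fixed x, y, z axes, in that order (R = Rz(yaw) Ry(pitch) Rx(roll)).
In Python, from rig import r, grab_frame gives the robot as it stands.
- The arm moves only by the shell command python3 -m inch 'ROWS' [FORCE]. ROWS is JSON, a list of rows, each a list of 7 numbers: the turn, a rotation vector about the tool's x, y, z as a fraction of full scale, then the shift along the tool's x, y, z as a fraction of full scale, then the closure, from 0 (fully open) to 1 (shut). In form: [[rx, ry, rz, dx, dy, dz, fingers], ...]. A call has 1 to 8 rows; each row shifts and turns the commanded pose from where the row before left it, along the tool's axes as they then stand; what a row does not reach is not made up. Full scale, the value 1, is 2.5 cm for a shift and pi rad for a turn. A row lasts 1/12 s, in which the tool goes at most 41.7 mm and 7.16 degrees, less where a joint would pass 70% of its speed; a pose out of reach is approached as far as the arm can. A call with a number of a shift or a turn outside -1 to 1 is refused whole. A call with a gripper value outside its range is refused whole. The fingers move at their own pace and stop on an object; FORCE is the grip in N (left out, the last holds). Time passes only in rows, so rows that do not move let the fingers close. It gives the time, the measured TCP pose, the force, the opening and the grip force at its end, in the units of the state.
- r.sense(): the state, without advancing time (a new reading comes with each control period).
- grab_frame(name): name is "scene" or "top" or "wrist"; returns a dict with "pixels" (480x640x3 uint8, red, green, blue), "z_map" (480x640 float32, mm along the optical axis (not along the pixel's ray), 0 where there is no reading), "vertical_fov" (degrees; the focal length in pixels is half the picture's height over the tangent of half this angle, whatever the lens; pixels are square), "cx", "cy" (the principal point, pixels), "dist" ([k1, k2, p1, p2, k3] as OpenCV has them; the pictures are not rectified), "cam_to_world" (4x4, takes a point from camera to world coordinates). Camera axes: x right, y down, z forward; pixel columns grow to the right and rows downward; lengths in mm; the calibration is good to about 2 mm. A picture is of the moment at which its call begins.
- r.sign_off(): hands the job in; it is judged then, once.
The state is a dict: "clock": time; "qpos": joint angles; "qvel": joint speeds; "joint_efforts": joint torques, N m; "eef_pos": TCP position; "tcp_rot": TCP orientation; "contact_force": force on the tool from outside, world axes, zero at the start; "wrist_torque": the same for the moment, N m; "opening": opening from 0.0 (shut) to 1.0 (fully open); "grasp_force": force on a finger pad.
Only numpy, scipy, OpenCV 4.12 (cv2) and the standard library are available. Lean on these libraries where they do the work, as an engineer would, in place of code of your own. Each camera call takes 0.05 s, during which the arm holds its last target. There are 200 camera calls.

## Task

Clamp the oblong wooden block that lies in the cam jig. Push it along the fence with a fingertip until its end is right up against the end stop, then push the arm of the cam lever round (counter-clockwise from above) with one finger until the cam jams the block firmly against the fence, and leave it clamped. Only push: do not lift the block, and leave the other things on the bench where they are.

Things in the scene. Friction and masses are not known exactly. Their poses are not given: they have to be found in the camera images.
- jig: Fixed plywood board, 165 x 305 x 18 mm (x -60..105, y -150..155 mm in its frame), on the table; carries fence, end stop and cam lever. Origin: on the lever's pivot axis (steel bolt), at table level; z up; y runs along the fence towards the end stop; x from the pivot to the fence. Its top is 18 mm above the table.
- fence_face (a point): Point on the fence's face towards the pivot, at the board's top (jig x = 69.3, y = 0 mm). The fence is dark wood, fixed on the board, 22 mm thick, 32 mm high above the board, 200 mm long (jig y -145..+55 mm). Axes as the jig's.
- stop_face (a point): Point on the face of the end stop (dark wood, 42 x 20 mm, 30 mm high above the board, across the line of the block) that meets the block's end; at the board's top, on the middle line of a block lying against the fence (jig x = 51.3, y = 45 mm). The stop spans jig x 26..68 mm. Axes as the jig's.
- block: Loose oblong pale wooden block 36 x 105 x 42 mm (x, y, z), about 0.11 kg, lying on the jig board between the cam and the fence, 20 to 60 mm short of the end stop. Origin: centre of its underside; its y axis runs along its length, roughly along the fence.
- cam_lever (a joint): Lever angle about the vertical pivot: 0 = open, grows counter-clockwise seen from above; starts at 0 to 0.25. Friction of 0.12 Nm holds it where it is left. With the block on the fence the cam touches at about 1.15 rad, then force at a finger 105 mm from the pivot rises steeply: 10 N at 1.27, 25 N at 1.33, 50 N at 1.42 rad. 10 N is ample. Without the block it would turn to 1.83.
- cam: Round wooden cam (radius 26 mm, 10 mm off the pivot) with a straight arm, one piece, turning with cam_lever. Arm 18 mm wide, 28 mm high (21 to 49 mm above the table), end 150 mm from the pivot. Origin: on the pivot, board's top. At joint value q the arm points 2.269 + q rad counter-clockwise from the jig's x axis, so it sweeps over the robot's side of the board.
- lever_tip (a point): Middle of the arm's round end, 150 mm from the pivot, 35 mm above the table (mid-height of the arm). Push on the clockwise side of the arm, which at the start looks towards the end-stop end of the jig (jig +y).
- wax_tin: Bystander: white and red round tin 68 mm across, 43 mm high, standing on the jig board behind the end stop. Origin: centre of its underside.
- small_block: Bystander: reddish-brown block 45 x 60 x 30 mm on the table right of the jig. Origin: centre of its underside.
- long_block: Bystander: brown block 32 x 130 x 30 mm on the table right of the jig. Origin: centre of its underside.
- chisel: Bystander: bench chisel 266 mm long on the table at the right. Origin: middle of its length, underside.
- masking_tape: Bystander: roll of masking tape 98 mm across, 25 mm high, on the table at the left. Origin: centre of its underside.
- tape_measure: Bystander: yellow and black tape measure 31 x 79 x 63 mm, on the table at the left. Origin: centre of its underside.
Mind the look-alikes: they are no part of the job. What is shaped like the block but blue or purple is not meant.

How it is judged (in metres and radians):
On the way, in this order (a step that is already met when the one before it is completed fails the run):
1. the block's end is against the end stop (within 3 mm) while the cam is still open (lever below 0.8 rad) (y of block in the frame of stop_face above -0.0555 m and value of joint cam_lever below 0.8 rad), for 0.1 s.
2. the cam presses the block (over 4 N) (contact force between cam and block above 4 N), for 0.1 s.
At the end, for the whole second after the job is handed in: The block lies flat on the board, its end within 3 mm of the end stop and its long side within 3 mm of the fence and square to it (0.04 rad); the cam presses it with more than 4 N; lever and block are at rest (y of block in the frame of stop_face between -0.0555 and -0.0495 m and x of block in the frame of stop_face between -0.003 and 0.003 m and z of block in the frame of stop_face below 0.004 m and angle between the y axis of block and the y axis of jig, either way round below 0.04 rad and angle between block's own z axis and vertical below 0.05 rad and contact force between cam and block above 4 N and value of joint cam_lever above 1 rad and velocity of joint cam_lever between -0.05 and 0.05 rad/s and linear speed of block below 0.01 m/s); the robot touches nothing.
It fails at once if the block was lifted more than 8 mm or tipped (z of block in the frame of jig above 0.026 m or angle between block's own z axis and vertical above 0.2 rad).
It fails at once if a bystander was moved more than 15 mm (distance of any of wax_tin, small_block, long_block, chisel, masking_tape, tape_measure from where it was at the start of the episode above 0.015 m).
It also fails if it takes over 51 s, if anything falls off the work surface, if the arm or the gripper's body presses on something with over 40 N, if the wrist force passes 120 N, or if a joint passes its speed limit or range.

## Working session

There is one attempt and no reset: what is moved stays moved. The work goes in short steps, Python scripts to look and compute and a shell command to move; the robot and the scene stay as the last step left them, time stands still between calls to the robot, and variables do not carry over. Pictures are saved under pics/ and viewed, at most 10 in all, crops included, and the job is handed in when it is done.

```bash
mkdir -p pics; cat > h.py <<'E'
import numpy as np, cv2
from rig import r, grab_frame
def K(f):
    F=240/np.tan(np.radians(f["vertical_fov"])/2); return np.array([[F,0,f["cx"]],[0,F,f["cy"]],[0,0,1.]])
def onplane(f,uv,z):
    p=cv2.undistortPoints(np.array(uv,float).reshape(-1,1,2),K(f),np.array(f["dist"],float)).reshape(-1,2)
    M=np.array(f["cam_to_world"]); d=np.c_[p,np.ones(len(p))]@M[:3,:3].T; o=M[:3,3]
    return o+d*((z-o[2])/d[:,2])[:,None]
def cloud(f):
    v,u=np.mgrid[:480,:640]
    p=cv2.undistortPoints(np.c_[u.ravel(),v.ravel()].astype(float).reshape(-1,1,2),K(f),np.array(f["dist"],float)).reshape(-1,2)
    z=f["z_map"].ravel(); M=np.array(f["cam_to_world"])
    P=(np.c_[p,np.ones(len(p))]*z[:,None])@M[:3,:3].T+M[:3,3]; P[z==0]=np.nan
    return P.reshape(480,640,3)
def save(f,n): cv2.imwrite("pics/"+n,f["pixels"][:,:,::-1])
E
python3 - <<'E'
from h import *
for n in("top","scene"):
    f=grab_frame(n); save(f,n+"0.png"); np.save(n+"0.npy",f,allow_pickle=True)
    print(n,f["cam_to_world"],f["vertical_fov"],f["dist"])
print(r.sense())
E
```

```text
top [[-1.49180766e-02 -9.94852233e-01  1.00232162e-01  3.66664771e+02]
 [-9.99452304e-01  1.77978560e-02  2.78985373e-02 -4.18549449e+01]
 [-2.95388397e-02 -9.97610731e-02 -9.94572866e-01  1.22914963e+03]
 [ 0.00000000e+00  0.00000000e+00  0.00000000e+00  1.00000000e+00]] 52.67337990417141 [0.02293906 0.         0.         0.         0.        ]
scene [[-7.58802889e-01 -4.40807797e-01  4.79485831e-01 -3.11628521e+01]
 [-6.51319832e-01  5.12637890e-01 -5.59450507e-01  5.95697192e+02]
 [ 8.07540295e-04 -7.36811292e-01 -6.76097973e-01  7.89922843e+02]
 [ 0.00000000e+00  0.00000000e+00  0.00000000e+00  1.00000000e+00]] 57.93057243956752 [-0.04999855  0.          0.          0.          0.        ]
{'clock': 0.1, 'qpos': array([-1.21337297e+00,  3.53604088e-01,  1.63409254e+00, -6.66523266e-06,
        1.15520388e+00, -2.38065495e-03]), 'qvel': array([ 2.16071557e-04, -1.08268265e-03, -8.13212606e-04, -6.75787770e-05,
       -5.01033630e-05, -1.36640105e-03]), 'joint_efforts': array([ 3.72195354e-04, -6.06358981e+01, -3.42814386e+01,  1.37033053e-04,
        4.05962506e-03, -7.47365817e-06]), 'eef_pos': array([ 219.90828502, -584.55254347,  229.70699587]), 'tcp_rot': array([-3.14028479e+00,  2.98079342e-06,  3.59806708e-01]), 'contact_force': array([-0.32820475,  0.08509186,  1.03448025]), 'wrist_torque': array([ 0.02646294, -0.02444496,  0.00845119]), 'grasp_force': 0.0, 'opening': 0.9976821328324725}
```

View pics/top0.png

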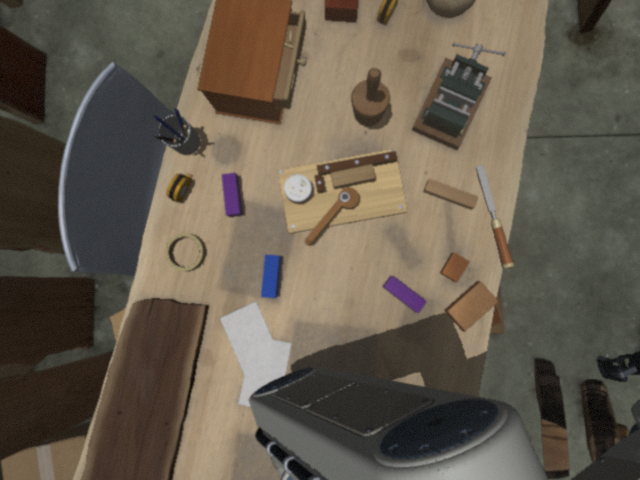

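View pics/scene0.png

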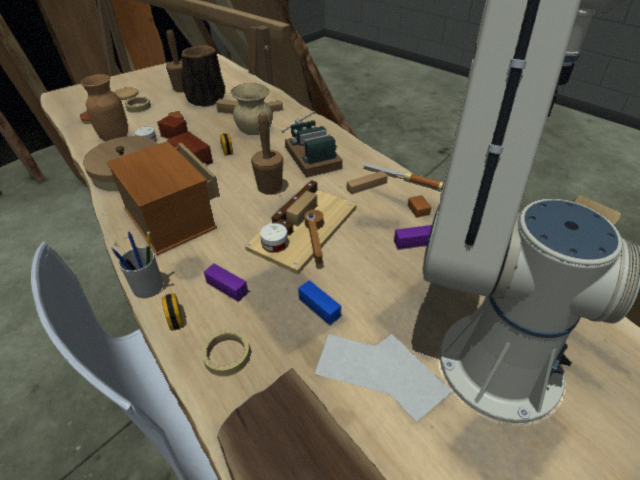

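The top view shows the jig at (342,190) with the fence above at (355,163), the end stop at (320,183), the tin at (298,188) and the cam at (348,198), its arm running to (308,242). Candidates for the block:
- pale block in the jig (354,177)
- brown long_block (450,193)
- small_block (455,266)
- purple blocks (232,194) and (404,293)
- blue block (271,276)

By the description it is the pale one in the jig, (354,177). I'll check that in a close crop and measure it.

```bash
python3 - <<'E'
from h import *
f=np.load("top0.npy",allow_pickle=True).item()
im=f["pixels"][140:250,270:415]; cv2.imwrite("pics/crop0.png",cv2.resize(im[:,:,::-1],None,fx=5.4,fy=5.4,interpolation=cv2.INTER_CUBIC))
P=cloud(f)
z=P[...,2]
for n,lo,hi in(("board",12,24),("lever",44,53),("blk/fence",54,66)):
    m=((z>lo)&(z<hi)).astype(np.uint8); m[:140]=0;m[250:]=0;m[:,:270]=0;m[:,415:]=0
    k,l,s,c=cv2.connectedComponentsWithStats(m)
    for i in range(1,k):
        if s[i,4]>40:
            q=P[l==i]; print(n,s[i],cv2.minAreaRect(q[:,:2].astype(np.float32)),np.median(q[:,2]))
E
```

```text
board [ 277  149  119   85 2295] ((593.7586059570312, -48.618621826171875), (165.33570861816406, 306.21405029296875), 9.433698654174805) 17.830440587961903
board [ 327  160   81   67 2439] ((585.7183837890625, -101.52561950683594), (133.83998107910156, 206.72503662109375), 9.678407669067383) 17.91624813031399
lever [315 151  83  41 796] ((635.9971923828125, -86.25457763671875), (66.27225494384766, 209.09547424316406), 9.235590934753418) 49.33471565225932
lever [305 188  55  57 661] ((518.9937744140625, -27.237045288085938), (50.08456802368164, 177.5166015625), 52.697731018066406) 48.76825699749452
blk/fence [331 165  45  22 618] ((624.629638671875, -76.99555969238281), (39.968875885009766, 104.77118682861328), 11.337152481079102) 59.70524241652208
blk/fence [285 175  27  27 580] ((594.230712890625, 58.03628158569336), (64.30906677246094, 65.56063842773438), 88.38740539550781) 60.66862661120979
```

View pics/crop0.png

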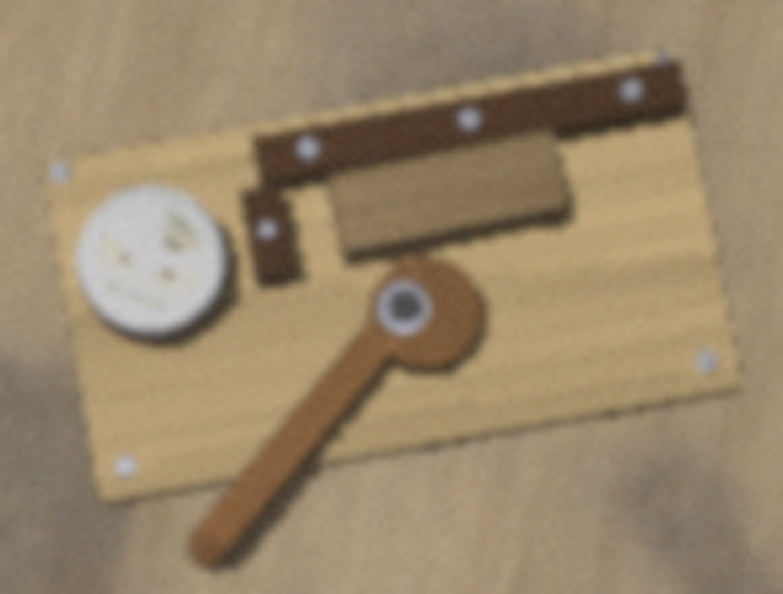

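The crop shows the pale block (crop 450,195) on the fence side of the cam, with a gap to the stop at (270,235). The lever arm runs to (210,545). Depth fits give jig yaw of about 0.165 and the pivot at about (572,-55). In jig coordinates the block is at about (48,-30), so it needs a push of about 23 mm.

I'll turn the tool so its x lies along jig x and its y along jig -y, then move over to the block's near end.

```bash
python3 -m inch '[[0,0,0.031,0,0,0,1],[0,0,0.031,0,0,0,1],[0,0,0,0.5,-0.35,0,1],[0,0,0,1,-0.7,0,1],[0,0,0,1,-0.7,0,1],[0,0,0,1,-0.7,0,1],[0,0,0,1,-0.7,0,1],[0,0,0,1,-0.7,0,1]]'; python3 -m inch '[[0,0,0,1,-0.7,0,1],[0,0,0,1,-0.7,0,1],[0,0,0,1,-0.7,0,1],[0,0,0,1,-0.7,0,1],[0,0,0,1,-0.7,0,1],[0,0,0,1,-0.7,0,1],[0,0,0,1,-0.7,0,1],[0,0,0,1,-0.7,0,1]]'; python3 -m inch '[[0,0,0,1,-0.8,0,1],[0,0,0,1,-0.8,0,1],[0,0,0,1,-0.8,0,1],[0,0,0,0.8,-0.8,0,1],[0,0,0,0.5,-0.5,0,1],[0,0,0,0,0,0,1],[0,0,0,0,0,0,1]]'
cat >> h.py <<'E'
O=np.array([572.,-54.8]); Y=0.1646; R=np.array([[np.cos(Y),-np.sin(Y)],[np.sin(Y),np.cos(Y)]])
def jig(p): return (np.asarray(p)[...,:2]-O)@R
def st():
    s=r.sense(); print("t",s["clock"],"jig",jig(s["eef_pos"]).round(1),"z",s["eef_pos"][2].round(1),"rpy",s["tcp_rot"].round(3),"Fjig",(s["contact_force"][:2]@R).round(1),s["contact_force"][2].round(1),"open",s["opening"])
E
python3 - <<'E'
from h import *
st(); f=grab_frame("wrist"); save(f,"w1.png"); np.save("w1.npy",f,allow_pickle=True)
E
```

```text
clock: 0.77
eef_pos: [340.9, -465.5, 230.1]
tcp_rot: [-3.141, 0.0, 0.168]
contact_force: [0.9, -0.1, 0.8]
opening: 0.001
grasp_force: 0.0
clock: 1.43
eef_pos: [515.0, -294.3, 230.2]
tcp_rot: [-3.141, 0.0, 0.168]
contact_force: [0.8, -0.4, 0.5]
opening: -0.001
grasp_force: 0.0
clock: 2.02
eef_pos: [605.0, -186.2, 230.0]
tcp_rot: [-3.141, 0.001, 0.169]
contact_force: [-0.2, -1.1, 0.7]
opening: -0.002
grasp_force: 0.0
t 2.0167 jig [  11. -135.] z 230.0 rpy [-3.141e+00  1.000e-03  1.690e-01] Fjig [-0.3 -1.1] 0.7 open -0.0018467530381047006
```

View pics/w1.png

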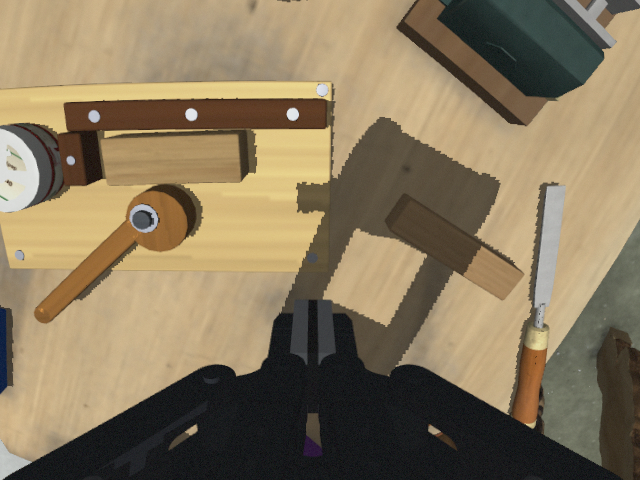

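The wrist view shows the block (175,157), a gap to the stop at (80,155), the cam (160,217) and the arm tip (45,312). The shut fingers are at (313,315), and the space beyond the block's right end (250,155) is clear. I'll refine the poses from this closer view.

```bash
python3 - <<'E'
from h import *
f=np.load("w1.npy",allow_pickle=True).item()
P=cloud(f); J=jig(P); z=P[...,2]
reg=(J[...,0]>-170)&(J[...,0]<120)&(J[...,1]>-165)&(J[...,1]<70)
for n,lo,hi in(("lever/fence",46,52),("blk",57,63)):
    m=(reg&(z>lo)&(z<hi)).astype(np.uint8)
    m=cv2.morphologyEx(m,cv2.MORPH_OPEN,np.ones((3,3)))
    k,l,s,c=cv2.connectedComponentsWithStats(m)
    for i in range(1,k):
        if s[i,4]>300:
            q=J[l==i]; print(n,s[i],cv2.minAreaRect(q.astype(np.float32)),np.median(z[l==i]),q.min(0).round(1),q.max(0).round(1))
E
```

```text
lever/fence [  63   98  264   34 7706] ((78.61952209472656, -44.934608459472656), (199.8268280029297, 22.581417083740234), 89.94647979736328) 50.020229422765965 [  67.3 -144.8] [90. 55.]
lever/fence [  57  133   30   53 1245] ((45.652610778808594, 54.5501594543457), (41.92576217651367, 20.922964096069336), 1.4564027786254883) 48.08428833691585 [24.8 44. ] [66.4 65.3]
lever/fence [  73  190  116  104 4319] ((-20.610021591186523, 23.532054901123047), (51.501014709472656, 125.71604919433594), 25.872535705566406) 49.203807447048064 [-70.6 -35.1] [21.  69.9]
blk [ 101  134  141   52 6588] ((46.16827392578125, -29.096084594726562), (36.45026397705078, 104.74568176269531), 1.43174409866333) 60.036507765946936 [ 26.9 -81.8] [64.8 23.4]
```

```bash
python3 -m inch '[[0,0,0,0.7,-0.2,0.5,1],[0,0,0,0.66,-0.2,1,1],[0,0,0,0,0,1,1],[0,0,0,0,0,1,1],[0,0,0,0,0,1,1],[0,0,0,0,0,1,1],[0,0,0,0,0,1,1],[0,0,0,0,0,0.7,1]]' >/dev/null;  python3 -m inch '[[0,0,0,0,0,0,1],[0,0,0,0,0,0,1],[0,0,0,0,-0.4,0,1],[0,0,0,0,-0.3,0,1],[0,0,0,0,0,0,1]]' ; python3 -c "
from h import *; st()"
```

```text
clock: 3.15
eef_pos: [634.3, -153.5, 51.9]
tcp_rot: [3.141, -0.001, 0.166]
contact_force: [0.3, -0.2, -0.2]
opening: -0.003
grasp_force: 0.0
t 3.15 jig [  45.3 -107.6] z 51.9 rpy [ 3.141e+00 -1.000e-03  1.660e-01] Fjig [ 0.3 -0.2] -0.2 open -0.0030073615430062654
```

```bash
for i in 1; do python3 -m inch '[[0,0,0,0,-0.16,0,1],[0,0,0,0,-0.16,0,1],[0,0,0,0,-0.16,0,1],[0,0,0,0,-0.16,0,1],[0,0,0,0,-0.16,0,1],[0,0,0,0,-0.16,0,1],[0,0,0,0,0,0,1]]'; done; python3 - <<'E'
from h import *
st(); f=grab_frame("top"); P=cloud(f);J=jig(P);z=P[...,2]
m=(abs(z-60)<3)&(J[...,0]>20)&(J[...,0]<72)&(J[...,1]>-100)&(J[...,1]<60)
q=J[m]; print(m.sum(),cv2.minAreaRect(q.astype(np.float32)))
save(f,"t2.png")
E
```

```text
clock: 3.73
eef_pos: [630.1, -130.6, 50.5]
tcp_rot: [3.142, -0.0, 0.165]
contact_force: [0.6, -1.5, 0.1]
opening: -0.005
grasp_force: 0.1
t 3.7333 jig [ 44.9 -84.3] z 50.5 rpy [ 3.142 -0.     0.165] Fjig [ 0.3 -1.6] 0.1 open -0.004884373686471847
147 ((47.208641052246094, 13.603456497192383), (35.22765350341797, 35.52613067626953), 0.5228217244148254)
```

```bash
python3 -m inch '[[0,0,0,0,-0.1,0,1],[0,0,0,0,-0.1,0,1],[0,0,0,0,-0.1,0,1],[0,0,0,0,-0.08,0,1],[0,0,0,0,0,0,1]]'; python3 -c "
from h import *; st()"; python3 -m inch '[[0,0,0,0,-0.06,0,1],[0,0,0,0,-0.06,0,1],[0,0,0,0,0,0,1]]'; python3 -c "
from h import *; st()
f=grab_frame('top'); P=cloud(f);J=jig(P);z=P[...,2]
m=(abs(z-60)<3)&(J[...,0]>20)&(J[...,0]<72)&(J[...,1]>-100)&(J[...,1]<60)
print(cv2.minAreaRect(J[m].astype(np.float32)))"
```

```text
clock: 4.2
eef_pos: [628.4, -121.4, 50.3]
tcp_rot: [-3.141, 0.0, 0.165]
contact_force: [0.2, 0.5, 1.1]
opening: -0.002
grasp_force: 0.0
t 4.2 jig [ 44.7 -74.9] z 50.3 rpy [-3.141  0.     0.165] Fjig [0.2 0.4] 1.1 open -0.0017364390033236207
clock: 4.45
eef_pos: [628.1, -118.8, 50.4]
tcp_rot: [3.141, -0.0, 0.165]
contact_force: [-0.0, -0.2, -1.0]
opening: -0.001
grasp_force: 0.3
t 4.45 jig [ 44.8 -72.3] z 50.4 rpy [ 3.141 -0.     0.165] Fjig [-0.  -0.2] -1.0 open -0.0009506965499137489
((48.067420959472656, 30.328502655029297), (27.061616897583008, 37.33024215698242), 79.41621398925781)
```

```bash
for i in 1 ; do python3 -m inch '[[0,0,0,0,-0.06,0,1],[0,0,0,0,0,0,1]]' | grep -E "eef|contact";python3 -m inch '[[0,0,0,0,-0.06,0,1],[0,0,0,0,0,0,1]]' | grep -E "eef|contact"; python3 -m inch '[[0,0,0,0,-0.06,0,1],[0,0,0,0,0,0,1],[0,0,0,0,0,0,1]]' | grep -E "eef|contact"; done; python3 -c "
from h import *; st()"
```

```text
eef_pos: [628.2, -118.3, 50.7]
contact_force: [0.4, -6.1, 0.6]
eef_pos: [628.4, -118.0, 51.0]
contact_force: [0.1, -11.0, 0.9]
eef_pos: [628.6, -117.7, 51.3]
contact_force: [0.2, -17.2, 2.9]
t 5.0833 jig [ 45.5 -71.3] z 51.3 rpy [ 3.137e+00 -2.000e-03  1.660e-01] Fjig [ -2.6 -17. ] 2.9 open -0.0015194164535998129
```

The block is against the stop, with 17 N on the finger. Next I back off, lift and check, and find the lever angle.

```bash
python3 -m inch '[[0,0,0,0,0.5,0,1],[0,0,0,0,0.7,0,1],[0,0,0,0,0,-1,1],[0,0,0,0,0,-1,1],[0,0,0,0,0,-1,1],[0,0,0,0,0,-1,1],[0,0,0,-0.5,0,-0.4,1],[0,0,0,-1,0,0,1]]'|grep eef;  python3 -m inch '[[0,0,0,-1,0,0,1],[0,0,0,-1,0,0,1],[0,0,0,-0.5,0,0,1],[0,0,0,0,0,0,1],[0,0,0,0,0,0,1]]'; python3 - <<'E'
from h import *
st()
for n in("top","wrist"):
    f=grab_frame(n); save(f,n+"3.png"); P=cloud(f);J=jig(P);z=P[...,2]
    for a,m in(("blk",(abs(z-60)<3)&(J[...,0]>20)&(J[...,0]<72)&(J[...,1]>-100)&(J[...,1]<60)),("arm",(abs(z-49)<4)&(J[...,0]<-35)&(J[...,0]>-160)&(J[...,1]>20)&(J[...,1]<150))):
        q=J[m].astype(np.float32)
        if len(q)>30: print(n,a,len(q),cv2.minAreaRect(q),"centroid ang",np.arctan2(q.mean(0)[1],q.mean(0)[0])-2.269,"far",np.hypot(*q.T).max())
E
```

```text
eef_pos: [598.7, -150.5, 163.7]
clock: 6.17
eef_pos: [534.0, -160.7, 160.8]
tcp_rot: [3.142, -0.001, 0.164]
contact_force: [0.3, -0.0, 0.4]
opening: 0.001
grasp_force: 0.0
t 6.1667 jig [-54.9 -98.2] z 160.8 rpy [ 3.142e+00 -1.000e-03  1.640e-01] Fjig [ 0.2 -0.1] 0.4 open 0.0010635660688498127
top blk 501 ((49.5880126953125, -8.91268539428711), (38.978511810302734, 103.62943267822266), 0.45985034108161926) centroid ang -2.4429808 far 87.25715
top arm 265 ((-63.30559539794922, 72.91522216796875), (17.9827938079834, 102.12207794189453), 39.924949645996094) centroid ang 0.018714905 far 147.65909
wrist blk 12462 ((47.9284553527832, -7.74078369140625), (36.32093811035156, 105.50346374511719), 0.10518715530633926) centroid ang -2.4716952 far 88.15891
wrist arm 3387 ((-63.54173278808594, 73.36078643798828), (18.736034393310547, 107.81114196777344), 40.1950798034668) centroid ang 0.02244234 far 150.9518
```

View pics/wrist3.png

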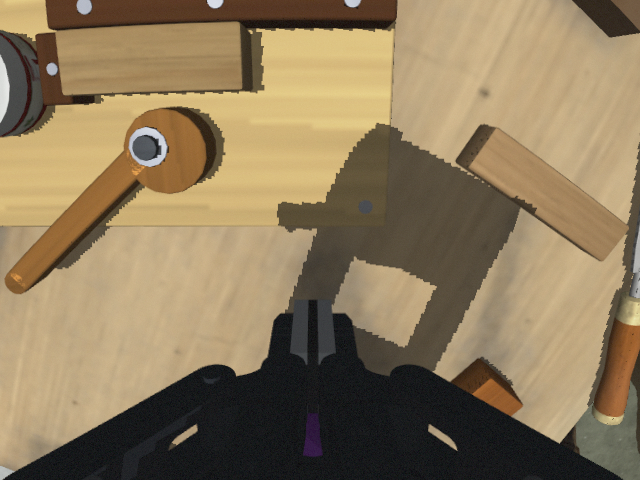

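The wrist view shows the block against the stop (50,65) and parallel to the fence. The lever arm is still open, its tip at (20,282), with q about 0.02. I'll go over to the arm's clockwise side.

```bash
python3 -m inch '[[0,0,0,0.1,-0.7,0,1],[0,0,0,0.1,-1,0,1],[0,0,0,0.1,-1,0,1],[0,0,0,0.1,-1,0,1],[0,0,0,0.1,-1,0,1],[0,0,0,0.1,-1,0,1],[0,0,0,0.1,-1,0,1],[0,0,0,0,-1,0,1]]'|grep eef;  python3 -m inch '[[0,0,0,0,-0.9,0,1],[0,0,0,0,0,0,1],[0,0,0,0,0,0,1]]'; python3 - <<'E'
from h import *
st()
f=grab_frame("wrist"); save(f,"w4.png")
E
```

```text
eef_pos: [520.6, 34.1, 160.5]
clock: 7.18
eef_pos: [516.3, 55.9, 160.3]
tcp_rot: [-3.142, -0.0, 0.168]
contact_force: [0.8, -1.3, 0.8]
opening: 0.0
grasp_force: 0.0
t 7.1833 jig [-36.8 118.3] z 160.3 rpy [-3.142 -0.     0.168] Fjig [ 0.6 -1.4] 0.8 open 9.470319786527126e-05
```

View pics/w4.png

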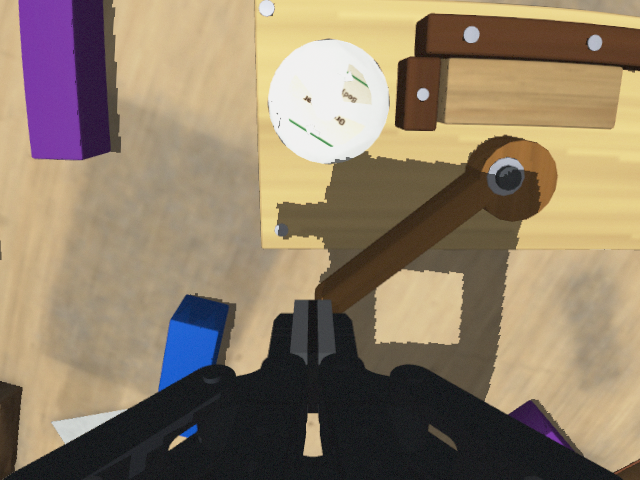

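The wrist view shows the fingers (313,310) on the clockwise side of the arm (400,240) and the tin (328,100) well clear. I'll descend and then push along the arc.

```bash
python3 -m inch '[[0,0,0,0,0,0.8,1],[0,0,0,0,0,1,1],[0,0,0,0,0,1,1],[0,0,0,0,0,1,1],[0,0,0,0,0,0.6,1],[0,0,0,0,0,0,1],[0,0,0,0,0,0,1]]'|grep -E "eef|contact";  python3 -m inch '[[0,0,0,-0.25,0.35,0,1],[0,0,0,-0.25,0.35,0,1],[0,0,0,-0.3,0.25,0,1],[0,0,0,-0.3,0.25,0,1],[0,0,0,-0.3,0.25,0,1],[0,0,0,-0.3,0.25,0,1],[0,0,0,0,0,0,1]]'; python3 -c "
from h import *; st()"
```

```text
eef_pos: [515.5, 53.7, 49.9]
contact_force: [-0.4, -0.5, 1.2]
clock: 8.4
eef_pos: [478.8, 4.3, 50.5]
tcp_rot: [-3.142, 0.001, 0.164]
contact_force: [-1.3, 0.5, -0.4]
opening: -0.001
grasp_force: 0.0
t 8.4 jig [-82.3  73.6] z 50.5 rpy [-3.142e+00  1.000e-03  1.640e-01] Fjig [-1.2  0.7] -0.4 open -0.0007084149122672419
```

```bash
python3 -m inch '[[0,0,0,-0.14,0.2,0,1],[0,0,0,-0.14,0.22,0,1],[0,0,0,-0.12,0.22,0,1],[0,0,0,-0.12,0.22,0,1],[0,0,0,-0.1,0.22,0,1],[0,0,0,-0.1,0.22,0,1],[0,0,0,-0.08,0.22,0,1],[0,0,0,0,0,0,1]]'|grep -E "eef|contact";  python3 -m inch '[[0,0,0,-0.04,0.2,0,1],[0,0,0,-0.04,0.2,0,1],[0,0,0,-0.04,0.2,0,1],[0,0,0,0,0.2,0,1],[0,0,0,0,0.2,0,1],[0,0,0,0,0.2,0,1],[0,0,0,0,0,0,1]]'; python3 - <<'E'
from h import *
st(); f=grab_frame("top"); save(f,"t5.png")
cv2.imwrite("pics/t5c.png",cv2.resize(f["pixels"][140:280,260:420,::-1],None,fx=4,fy=4))
E
```

```text
eef_pos: [466.9, -36.1, 50.3]
contact_force: [-0.4, 0.3, -0.4]
clock: 9.65
eef_pos: [469.5, -66.1, 50.4]
tcp_rot: [3.141, -0.0, 0.165]
contact_force: [-0.2, -0.0, 0.5]
opening: 0.0
grasp_force: 0.0
t 9.65 jig [-103.     5.7] z 50.4 rpy [ 3.141 -0.     0.165] Fjig [-0.2  0. ] 0.5 open 1.908550634488661e-05
```

View pics/t5c.png

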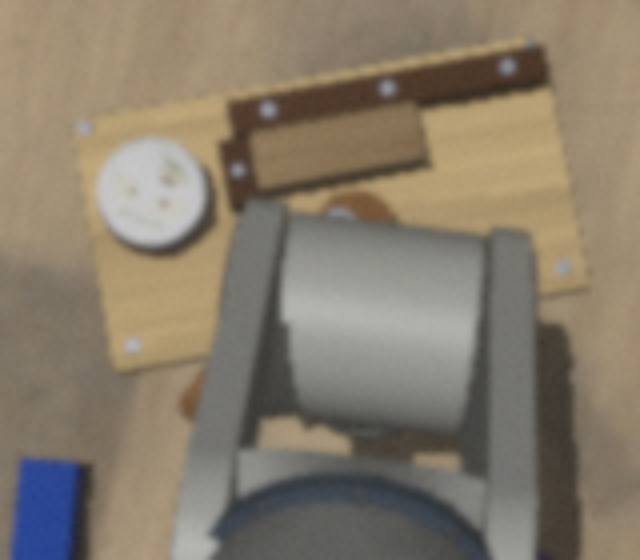

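The crop shows the robot hiding most of the lever. An orange bit at (190,395) looks like the arm tip at its old place, so I need a wrist look to see whether the lever moved.

```bash
python3 - <<'E'
from h import *
f=grab_frame("wrist"); save(f,"w5.png")
g=grab_frame("top"); print(cloud(g)[234:244,303:312,2].round())
E
```

```text
[[ -1.  -2.   1.  -4.   1.  -7.  -2.  49. 521.]
 [ -0.   0.   1.  -2.  -0.  -2.  51.  48. 523.]
 [  1.   0.   3.   3.   2.  48.  49.  49. 525.]
 [ -2.  -1.  -1.   3.  54.  47.  48.  50. 526.]
 [  6.   0.  -1.   1.  50.  46.  48. 528. 531.]
 [ -3.   1.   0.  46.  51.  46.  49. 532. 530.]
 [  1.  -5.  45.  49.  52.  49.  52. 532. 534.]
 [ -1.  -3.  47.  49.  52.  46.  50. 535. 537.]
 [ -4.   2.  52.  51.  47.  47. 534. 536. 535.]
 [  3.   2.   0.  51.  49.  54. 540. 538. 540.]]
```

View pics/w5.png

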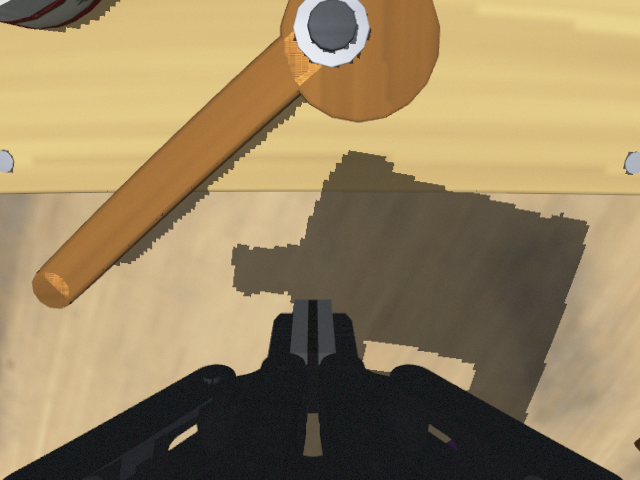

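The lever did not move: its tip is at (50,290), while the fingers at (313,310) are already past the arm. Did the fingertips ride over it? I'll check the tip height from the wrist depth.

```bash
python3 - <<'E'
from h import *
f=grab_frame("wrist"); P=cloud(f);J=jig(P)
for v in range(290,350,6): print(v,[(J[v,u].round(0).tolist(),P[v,u,2].round(0)) for u in(300,313,325)])
z=P[...,2]; m=(abs(z-49)<4)&(J[...,0]<-35)
q=J[m].astype(np.float32); print(cv2.minAreaRect(q), np.arctan2(q.mean(0)[1],q.mean(0)[0])-2.269)
st()
E
```

```text
290 [([-115.0, 13.0], np.float64(0.0)), ([-115.0, 6.0], np.float64(0.0)), ([-115.0, 0.0], np.float64(-0.0))]
296 [([-119.0, 13.0], np.float64(-0.0)), ([-118.0, 6.0], np.float64(1.0)), ([-119.0, -0.0], np.float64(-0.0))]
302 [([-92.0, 11.0], np.float64(57.0)), ([-92.0, 6.0], np.float64(58.0)), ([nan, nan], np.float64(nan))]
308 [([-93.0, 11.0], np.float64(62.0)), ([-92.0, 6.0], np.float64(62.0)), ([-92.0, 2.0], np.float64(62.0))]
314 [([-92.0, 11.0], np.float64(66.0)), ([-92.0, 6.0], np.float64(67.0)), ([-92.0, 2.0], np.float64(66.0))]
320 [([-93.0, 10.0], np.float64(69.0)), ([-93.0, 6.0], np.float64(70.0)), ([-93.0, 2.0], np.float64(70.0))]
326 [([-93.0, 10.0], np.float64(74.0)), ([-93.0, 6.0], np.float64(74.0)), ([-92.0, 2.0], np.float64(74.0))]
332 [([-92.0, 10.0], np.float64(78.0)), ([-92.0, 6.0], np.float64(78.0)), ([-92.0, 2.0], np.float64(78.0))]
338 [([-93.0, 10.0], np.float64(81.0)), ([-93.0, 6.0], np.float64(81.0)), ([-92.0, 2.0], np.float64(81.0))]
344 [([-92.0, 10.0], np.float64(85.0)), ([-93.0, 6.0], np.float64(84.0)), ([-92.0, 3.0], np.float64(85.0))]
((-63.14921569824219, 73.35518646240234), (18.38652229309082, 108.06617736816406), 40.11687469482422) 0.01832962
t 9.85 jig [-103.4    6.7] z 50.3 rpy [-3.141  0.     0.165] Fjig [-0.2  0.1] -0.2 open 0.000671338243647286
```

The fingertips are really at z≈56 when the TCP reads 50, so they passed just over the arm. The stated 22 mm lead is not what I see. I'll lift a little, return, and descend about 29 mm deeper with a force check.

```bash
python3 -m inch '[[0,0,0,0,0,-0.8,1],[0,0,0,0.44,-0.74,0,1],[0,0,0,0.44,-0.74,0,1],[0,0,0,0.44,-0.74,0,1],[0,0,0,0.44,-0.74,0,1],[0,0,0,0.44,-0.74,0,1],[0,0,0,0.44,-0.74,0,1],[0,0,0,0,0,0,1]]'|grep -E "eef|contact";  python3 -m inch '[[0,0,0,0,0,0.6,1],[0,0,0,0,0,0.5,1],[0,0,0,0,0,0.3,1],[0,0,0,0,0,0.2,1],[0,0,0,0,0,0,1],[0,0,0,0,0,0,1]]'; python3 - <<'E'
from h import *
st(); f=grab_frame("wrist"); P=cloud(f); print(P[296:332:6,313,2].round(),jig(P)[308,313])
E
```

```text
eef_pos: [517.6, 58.1, 70.7]
contact_force: [0.4, 0.6, 0.2]
clock: 11.02
eef_pos: [515.8, 54.9, 30.4]
tcp_rot: [3.142, 0.0, 0.165]
contact_force: [-0.2, -0.0, -0.8]
opening: -0.0
grasp_force: 0.0
t 11.0167 jig [-37.5 117.4] z 30.4 rpy [3.142 0.    0.165] Fjig [-0.2  0. ] -0.8 open -3.2013965148599204e-05
[17. 38. 41. 47. 51. 54.] [-26.95362642 117.01218628]
```

```bash
python3 -m inch '[[0,0,0,0,0,0.25,1],[0,0,0,0,0,0,1],[0,0,0,-0.25,0.35,0,1],[0,0,0,-0.25,0.35,0,1],[0,0,0,-0.3,0.25,0,1],[0,0,0,-0.3,0.25,0,1],[0,0,0,-0.3,0.25,0,1],[0,0,0,0,0,0,1]]'; python3 - <<'E'
from h import *
st(); f=grab_frame("wrist"); P=cloud(f); J=jig(P); print(P[296:314:6,313,2].round())
m=(abs(P[...,2]-49)<2.5)&(J[...,0]<-30)&(J[...,0]>-55); q=J[m]; q=q[q[:,1]<80]; print(len(q),np.arctan2(q.mean(0)[1],q.mean(0)[0])%6.283-2.269)
E
```

```text
clock: 11.73
eef_pos: [485.5, 12.1, 24.1]
tcp_rot: [-3.142, 0.001, 0.164]
contact_force: [-0.2, 0.5, 0.2]
opening: 0.003
grasp_force: 0.0
t 11.7333 jig [-74.3  80.2] z 24.1 rpy [-3.142e+00  1.000e-03  1.640e-01] Fjig [-0.1  0.5] 0.2 open 0.0034907355322959096
[ 0. 32. 36.]
5304 0.2639268488404425
```

The lever is moving now (q≈0.26). On along the arc.

```bash
python3 -m inch '[[0,0,0,-0.22,0.2,0,1],[0,0,0,-0.2,0.22,0,1],[0,0,0,-0.18,0.24,0,1],[0,0,0,-0.16,0.25,0,1],[0,0,0,-0.14,0.26,0,1],[0,0,0,-0.12,0.26,0,1],[0,0,0,-0.1,0.26,0,1],[0,0,0,0,0,0,1]]'|grep -E "eef|contact";  python3 -m inch '[[0,0,0,-0.06,0.2,0,1],[0,0,0,-0.04,0.2,0,1],[0,0,0,-0.04,0.2,0,1],[0,0,0,0,0.2,0,1],[0,0,0,0,0.2,0,1],[0,0,0,0,0,0,1]]'; cat > q.py <<'E'
from h import *
st(); f=grab_frame("wrist"); save(f,"w_last.png"); P=cloud(f); J=jig(P)
m=(abs(P[...,2]-49)<2.5)&(J[...,0]<-30)&(J[...,0]>-70); q=J[m]; q=q[abs(q[:,1])<80]
a=cv2.fitLine(q.astype(np.float32),cv2.DIST_HUBER,0,.01,.01).ravel()
print(len(q),np.arctan2(q.mean(0)[1],q.mean(0)[0])%6.283-2.269, np.arctan2(-a[1]*np.sign(a[0]),-abs(a[0]))%6.283-2.269)
E
python3 q.py
```

```text
eef_pos: [466.1, -33.9, 24.0]
contact_force: [0.2, 0.4, 0.5]
clock: 12.95
eef_pos: [467.3, -58.7, 24.1]
tcp_rot: [3.142, 0.0, 0.165]
contact_force: [0.1, 0.9, -0.1]
opening: -0.0
grasp_force: 0.0
t 12.95 jig [-103.9   13.3] z 24.1 rpy [3.142 0.    0.165] Fjig [0.2 0.9] -0.1 open -0.00024438471491561726
8469 0.9645973074752803 1.0166216
```

```bash
python3 -m inch '[[0,0,0,0,0.15,0,1],[0,0,0,0,0.15,0,1],[0,0,0,0,0.15,0,1],[0,0,0,0,0.15,0,1],[0,0,0,0,0,0,1]]'|grep -E "eef|contact";  python3 -m inch '[[0,0,0,0,0.1,0,1],[0,0,0,0,0.1,0,1],[0,0,0,0,0.1,0,1],[0,0,0,0,0,0,1]]'; python3 q.py
```

```text
eef_pos: [470.1, -73.4, 24.2]
contact_force: [-0.1, 0.0, 0.3]
clock: 13.75
eef_pos: [471.1, -80.2, 24.1]
tcp_rot: [-3.141, -0.0, 0.165]
contact_force: [0.6, 3.1, -0.4]
opening: -0.001
grasp_force: 1.2
t 13.75 jig [-103.7   -8.6] z 24.1 rpy [-3.141 -0.     0.165] Fjig [1.1 2.9] -0.4 open -0.0008660859531751846
8990 1.1838579552574826 1.3023276
```

Contact has started (3 N). I'll go on in small steps to about 15–20 N.

```bash
python3 -m inch '[[0,0,0,0,0.12,0,1],[0,0,0,0,0.12,0,1],[0,0,0,0,0,0,1]]'|grep -E "eef|contact";  python3 -m inch '[[0,0,0,0,0.1,0,1],[0,0,0,0,0.1,0,1],[0,0,0,0,0,0,1]]'|grep -E "eef|contact"; python3 q.py
```

```text
eef_pos: [471.9, -85.1, 24.0]
contact_force: [1.4, 13.1, 1.2]
eef_pos: [472.4, -89.2, 23.9]
contact_force: [2.5, 18.9, -0.1]
t 14.3 jig [-103.9  -17.6] z 23.9 rpy [-3.139e+00  1.000e-03  1.640e-01] Fjig [ 5.6 18.2] -0.1 open -0.004840178146850591
9326 1.2616961678189376 1.3922992
```

About 19 N at the finger. Now I withdraw, lift and check.

```bash
python3 -m inch '[[0,0,0,0,-0.2,0,1],[0,0,0,0,-0.6,0,1],[0,0,0,0,-0.8,0,1],[0,0,0,0,0,-0.8,1],[0,0,0,0,0,-1,1],[0,0,0,0,0,-1,1],[0,0,0,0,0,-1,1],[0,0,0,0,0,-1,1]]'|grep -E "eef|contact"; python3 -m inch '[[0,0,0,0,0,-0.8,1],[0,0,0,0,0,0,1],[0,0,0,0,0,0,1],[0,0,0,0,0,0,1]]'|grep -E "eef|contact"; python3 q.py; python3 - <<'E'
from h import *
f=grab_frame("wrist"); P=cloud(f); J=jig(P);z=P[...,2]
for n,m in(("blk",(abs(z-60)<3)&(J[...,0]>20)&(J[...,0]<72)&(J[...,1]>-100)&(J[...,1]<46)),("fence",(abs(z-50)<2)&(J[...,0]>60)&(J[...,0]<95)&(J[...,1]<50)),("stop",(abs(z-48)<1.6)&(J[...,0]>20)&(J[...,0]<66)&(J[...,1]>35)&(J[...,1]<70))):
    q=J[m].astype(np.float32); print(n,len(q),cv2.minAreaRect(q) if len(q) else 0)
E
```

```text
eef_pos: [465.9, -51.7, 145.3]
contact_force: [0.3, -0.4, -0.9]
eef_pos: [465.7, -51.6, 163.5]
contact_force: [-0.1, -0.3, -0.0]
t 15.35 jig [-104.3   20.5] z 163.5 rpy [3.142e+00 1.000e-03 1.650e-01] Fjig [-0.1 -0.3] -0.0 open -0.0025649496639932215
2117 1.244729233013207 1.3833046
blk 0 0
fence 0 0
stop 218 ((26.522397994995117, 55.17018508911133), (3.846541404724121, 18.611513137817383), 0.6509126424789429)
```

View pics/w_last.png

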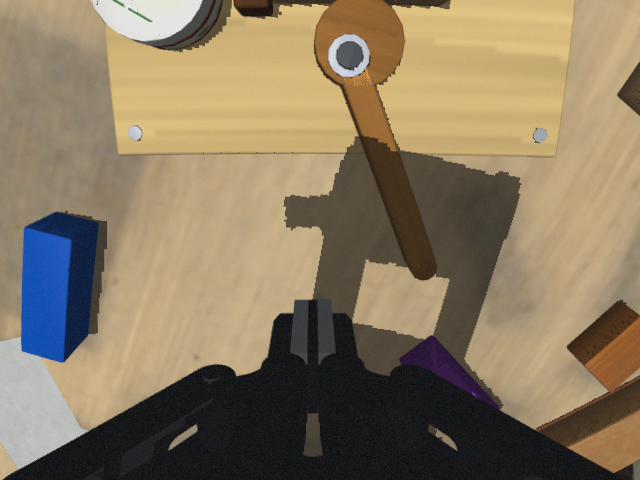

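The lever holds where I left it, with its tip at (425,270) and the finger clear. One numeric check of the block and stop from the other cameras.

```bash
python3 - <<'E'
from h import *
for n in("top","scene"):
    f=grab_frame(n); P=cloud(f); J=jig(P);z=P[...,2]
    for k,m in(("blk",(abs(z-60)<3)&(J[...,0]>20)&(J[...,0]<72)&(J[...,1]>-100)&(J[...,1]<46)),("fence",(abs(z-50)<3)&(J[...,0]>66)&(J[...,0]<95)&(J[...,1]<60)&(J[...,1]>-150)),("tin",(abs(z-61)<3)&(J[...,1]>70)&(J[...,1]<150)&(J[...,0]>0)&(J[...,0]<80))):
        q=J[m].astype(np.float32); print(n,k,len(q),cv2.minAreaRect(q) if len(q)>5 else 0)
E
```

```text
top blk 485 ((50.25707244873047, -9.030025482177734), (104.48210906982422, 36.327301025390625), 89.69983673095703)
top fence 542 ((78.91033935546875, -43.74137878417969), (23.620346069335938, 204.74606323242188), 0.009768054820597172)
top tin 380 ((44.30802917480469, 114.79789733886719), (51.08454513549805, 66.07858276367188), 64.03341674804688)
scene blk 312 ((47.62206268310547, -6.774448394775391), (104.10285186767578, 37.81222915649414), 89.93815612792969)
scene fence 273 ((77.46218872070312, -43.837440490722656), (203.00582885742188, 22.749792098999023), 89.87437438964844)
scene tin 359 ((38.425537109375, 111.00423431396484), (63.222496032714844, 67.4972152709961), 36.843109130859375)
```

```bash
python3 -c "
from rig import r; print(r.sign_off())"
```

```text
the job is handed in; nothing more can be done
None
```

I handed the job in with the block against the end stop and square to the fence; the lever stayed where I left it after a push of about 19 N, and the robot was clear. The sign-off returned no verdict.

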